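# Free a jammed beaker and stand it on the balance

### The arm

A 6-joint arm with a two-finger parallel gripper is mounted at the origin on the work surface. World frame = base frame: x ahead of the robot, y to its left, z up, the work surface at z = 0. Lengths are in m, angles in rad, forces in N, time in s.
With the tool pointing down it reaches from about 0.25 to 0.775 m from the base axis. Payload 4 kg.
Tool frame: the origin (TCP) lies at the centre of the arm's flange, where the gripper is bolted on; the fingertips stand 199 mm ahead of it and the grasp point (between the pads) lies 180 mm ahead of it (robot.tcp_to_tips is the distance from the TCP to the fingertips, in m); z points along the fingers, y is the line along which they close (so a half turn about z gives the same grasp; the last joint's range is limited). The gripper opens to 94 mm and grips with 3 to 60 N. Pads are 16 mm wide; open, the fingers measure 119 mm over their backs; the gripper's body (75 mm by 177 mm) begins 78 mm behind the grasp point.
Start: joints at [1.113, 0.087, 1.371, -0, 1.684, -0.103], TCP at [0.191, 0.516, 0.405] pointing down, gripper open.
Joint ranges: [-3.1, 3.1], [-0.76, 2.03], [0.27, 2.55], [-1.08, 4.22], [0.17, 2.65], [-2.57, 2.57]. Speed limits (rad/s): [2.79, 2.79, 3.14, 3.14, 3.14, 3.14].

### API

Orientations are given as [roll, pitch, yaw] about the fixed x, y, z axes, in that order (R = Rz(yaw) Ry(pitch) Rx(roll)).
In Python, from bench import telemetry, snapshot, ticket, robot gives the robot as it stands.
- The arm moves only by the tool apply_moves, never from a script. Its argument "moves" is a list that holds one entry, the list of rows, each a list of 5 numbers: the shift along the tool's x, y, z in units of 50 mm (1.0 is 50 mm), then the turn about the tool's z in units of 10 degrees (1.0 is 10 degrees), then the closure, from 0 (fully open) to 1 (shut). A call has 1 to 10 rows; each row is the pose to reach, as a shift and turn from the pose commanded when the call began, along the tool's axes at that moment; what a row does not reach only later rows make up. A row lasts 1/8 s, in which the tool goes at most 62.5 mm and 10.7 degrees, less where a joint would pass 70% of its speed; a pose out of reach is approached as far as the arm can. A call with a gripper value outside its range is refused whole. The fingers move at their own pace and stop on an object; the grip force is fixed at half the most. Time passes only in rows, so rows that repeat a pose let the fingers close. It gives the time, the measured TCP pose, the force, the opening and the grip force at its end, in the units of the state.
- telemetry.get_obs(): the state, without advancing time (a new reading comes with each control period).
- snapshot(name): name is "scene" or "top" or "wrist"; returns a dict with "image" (384x512x3 uint8, red, green, blue), "fovy" (degrees; the focal length in pixels is half the picture's height over the tangent of half this angle, whatever the lens; pixels are square), "cx", "cy" (the principal point, pixels), "R" (3x3) and "t" (3): a world point X has camera coordinates R X + t. Camera axes: x right, y down, z forward; pixel columns grow to the right and rows downward; lengths in m; the calibration is good to about 2 mm. A picture is of the moment at which its call begins. There is no depth.
- ticket.close_job(): hands the job in; it is judged then, once.
The state is a dict: "time": time; "joint_positions": joint angles; "qvel": joint speeds; "joint_torque": joint torques, N m; "tool_pos": TCP position; "ee_rot": TCP orientation; "wrist_force": force on the tool from outside, world axes, zero at the start; "wrist_torque": the same for the moment, N m; "width": finger opening in m; "finger_force": force on a finger pad.
Only numpy, scipy, OpenCV 4.12 (cv2) and the standard library are available. Lean on these libraries where they do the work, as an engineer would, in place of code of your own. Each camera call takes 0.05 s, during which the arm holds its last target. There are 200 camera calls.

### The job

A plastic beaker is jammed in the steel holder cup standing in the carrier plate. Take the beaker by its rim, twist and pull it free so that the holder cup stays down in its square nest (a straight pull brings the holder up with it), then stand the beaker gently upright in the middle of the balance's round pan and let go. Leave the other things on the bench where they are.

Things in the scene. Friction and masses are not known exactly. Their poses are not given: they have to be found in the camera images.
- beaker: The jammed white plastic beaker, open top: 120 mm tall, 60 mm outside diameter from the rim down to a shoulder 55 mm above its base, 55 mm below that, wall 3 mm, about 0.12 kg. Origin: centre of its underside, z up its axis. It starts on the holder cup's floor, 6 mm above the holder's origin.
- beaker_rim (a point): Centre of the beaker's rim, 120 mm above its origin. At the start the top 48 mm of the beaker stick out of the holder cup; grip it there from above, across its 60 mm diameter. A firm grip (30 to 40 N) does not harm it.
- holder: Steel holder cup with the jammed beaker in it: round, 80 mm outside, 72 mm inside, rim 78 mm above its origin, on a square foot 90 x 90 x 10 mm; loose, about 0.7 kg with its fingers. Origin: centre of the foot's underside, z up, x and y along its sides. It stands in one of the carrier's nests, which stops it turning but not rising. It must never rise 20 mm from its seat.
- jam (a point): Point on the holder's axis at the height (66 mm) of its four sprung rubber fingers, which clamp the beaker just above its shoulder. A straight pull needs about 17 N (14 to 21), more than the holder weighs, so both rise. Turning the beaker about its axis, either way, takes 0.4 to 0.65 N m; while it turns it slides up with little force. It is free once 12 mm up.
- spare_holder: An identical, empty holder cup (no beaker in it) in the carrier's other nest. Bystander.
- carrier: Fixed aluminium plate 236 x 124 x 12 mm with two square nests side by side along its x, 108 mm apart, each a frame 22 mm high above the plate with 94 x 94 mm inside. Origin: centre of its underside, on the bench; a seated holder's origin is 12 mm above it.
- balance: Fixed laboratory balance: low white box 200 x 150 x 46 mm, black display at its -x end, a round steel pan towards its +x end. Origin: centre of its underside.
- pan (a point): Centre of the top of the balance's round steel pan, 120 mm diameter, 58 mm above the bench.
- stirrer: Fixed grey hotplate stirrer 210 x 150 mm with a square white plate 90 mm above the bench and two knobs; not the balance. Origin: centre of its underside.
- dish: Round open glass dish, 90 mm across, 45 mm tall, standing on the stirrer's plate (top 135 mm above the bench). Origin at its base. Bystander.
- spare_beaker: A beaker of the same kind (120 mm tall, 60 mm across) standing alone on the bench near the robot; not the jammed one. Origin at its base. Bystander.
- reagent: Amber bottle, 56 mm across, 125 mm tall, on the bench near the robot. Origin at its base. Bystander.
- jar: White jar with a grey lid, 64 mm across, 75 mm tall, at the far side of the bench. Origin at its base. Bystander.
- plate_a: Well plate with violet wells, 86 x 128 x 14 mm, at the far side. Origin at its underside. Bystander.
- plate_b: Well plate with pink wells, 86 x 128 x 14 mm, at the far side. Origin at its underside. Bystander.
There are look-alikes about, which are no part of the job. Leave any green look-alike of the holder alone.

How it is judged:
On the way:
1. the beaker has come out above the holder cup while the holder cup stays seated in its nest (z of beaker in the frame of holder above 0.08 m and z of holder in the frame of carrier below 0.016 m and angle between holder's own z axis and vertical below 0.06 rad), for 0.1 s.
At the end, for the whole second after the job is handed in: The beaker stands upright (within 3.4 degrees) and at rest on the balance pan, its axis within 30 mm of the pan's centre; the holder cup sits down in its nest (within 4 mm of its seat, upright within 3.4 degrees) (horizontal distance between beaker and pan below 0.03 m and height (world z) of beaker between 0.054 and 0.062 m and angle between each of beaker, holder's own z axis and vertical below 0.06 rad and linear speed of each of beaker, holder below 0.02 m/s and z of holder in the frame of carrier below 0.016 m); the robot touches nothing.
It fails at once if the holder cup is lifted 20 mm or more from its seat in the nest (z of holder in the frame of carrier above 0.032 m).
It fails at once if the beaker strikes or is pressed on the balance with more than 40 N (contact force between beaker and balance above 40 N).
It fails at once if a bystander is moved more than 30 mm (distance of any of spare_holder, dish, spare_beaker, reagent, jar, plate_a, plate_b from where it was at the start of the episode above 0.03 m).
It also fails if it takes over 50 s, if anything falls off the work surface, if the arm or the gripper's body presses on something with over 40 N, if the wrist force passes 120 N, or if a joint passes its speed limit or range.

## Working session

There is one attempt and no reset: what is moved stays moved. The work goes in short steps, Python scripts to look and compute and a tool call to move; the robot and the scene stay as the last step left them, time stands still between calls to the robot, and variables do not carry over. Pictures are saved under pics/ and viewed, at most 10 in all, crops included, and the job is handed in when it is done.

Besides the shell and the picture viewer there is one more tool, called after "Request:" in YAML: its name, and indented under it one key for each argument. apply_moves: Moves the arm, as the interface text tells. Its arguments: {"type":"object","properties":{"moves":{"type":"array","items":{"type":"array","items":{"type":"array","items":{"type":"number"}}}}},"required":["moves"]}

```bash
mkdir -p pics
cat > h.py <<'E'
import numpy as np, cv2
from bench import telemetry, snapshot, ticket, robot
def K(s):
    f=s["image"].shape[0]/2/np.tan(np.radians(s["fovy"])/2); return f,s["cx"],s["cy"]
def ray(s,u,v,z):
    f,cx,cy=K(s); R=np.array(s["R"]);t=np.array(s["t"])
    c=-R.T@t; d=R.T@np.array([(u-cx)/f,(v-cy)/f,1]); return c+d*(z-c[2])/d[2]
def proj(s,X):
    f,cx,cy=K(s); p=np.array(s["R"])@np.array(X)+np.array(s["t"]); return f*p[0]/p[2]+cx,f*p[1]/p[2]+cy
E
python3 - <<'E'
from h import *
import pickle
for n in("scene","top"):
    s=snapshot(n); pickle.dump(s,open(n+".pkl","wb"))
    cv2.imwrite(f"pics/{n}0.png",s["image"][:,:,::-1]); print(n,s["fovy"],s["cx"],s["cy"],-np.array(s["R"]).T@np.array(s["t"]))
o=telemetry.get_obs();print(o)
E
```

```text
scene 52.27735672226591 254.7715084113791 191.81559482901028 [ 1.15826835 -0.09995193  0.98723403]
top 50.795068374240074 252.96476096324716 193.77755675186557 [ 0.36824538 -0.09367086  1.29998284]
{'time': 0.1, 'joint_positions': array([ 1.11290321e+00,  8.78985777e-02,  1.37209266e+00, -2.24062749e-05,
        1.68364002e+00, -1.03097866e-01]), 'qvel': array([ 0.0030483 , -0.00193809, -0.00415426, -0.00062407, -0.00061381,
        0.00098454]), 'joint_torque': array([ 1.91442690e-03, -3.41251659e+01, -3.03302586e+01,  7.19047431e-02,
        3.04490793e-02, -9.40843802e-05]), 'tool_pos': array([0.19102992, 0.51564981, 0.40361659]), 'ee_rot': array([-3.13956259e+00, -1.87652466e-04,  2.78679472e+00]), 'wrist_force': array([ 0.53378778, -0.25994703,  0.81294454]), 'wrist_torque': array([ 0.04083297,  0.00278369, -0.02885272]), 'finger_force': 0.0, 'width': 0.09344348247201588}
```

View pics/scene0.png

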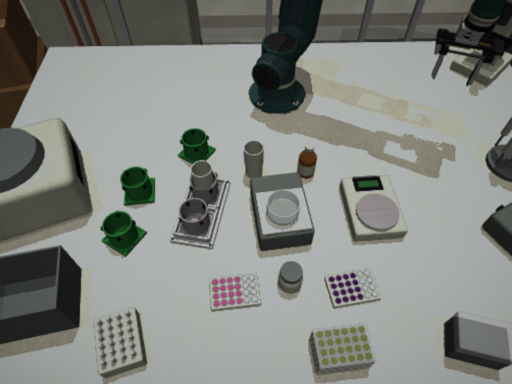

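View pics/top0.png

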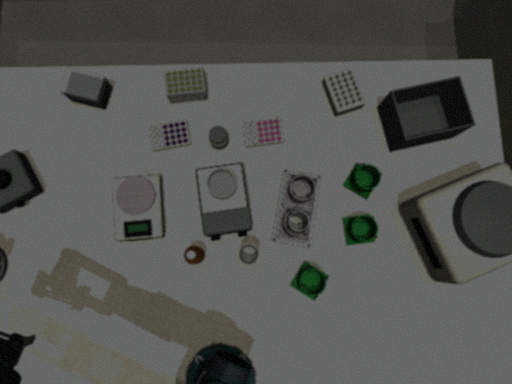

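The scene view shows the jammed beaker at about (202,172), in the carrier nest nearer the robot. The empty spare holder is at (194,213) and the balance pan at (378,211). In the top view these are at about (296,221), (300,187) and (135,195). The three green cups are decoys. Next I'll enlarge and measure.

Run:
```python
from h import *
import pickle
T=pickle.load(open("top.pkl","rb"));S=pickle.load(open("scene.pkl","rb"))
def crop(s,x,y,w,h,k):
    i=cv2.convertScaleAbs(s["image"][y:y+h,x:x+w,::-1],alpha=1.4); return cv2.resize(i,None,fx=k,fy=k,interpolation=cv2.INTER_CUBIC)
a=crop(T,260,160,75,95,5); b=crop(S,165,145,75,105,5)[:475]
c=np.hstack([a,b]); cv2.imwrite("pics/c1.png",c)
a=crop(T,100,165,75,85,5); b=crop(S,335,165,80,85,5)
cv2.imwrite("pics/c2.png",np.hstack([a,b]))
```

```text
(no output)
```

View pics/c1.png

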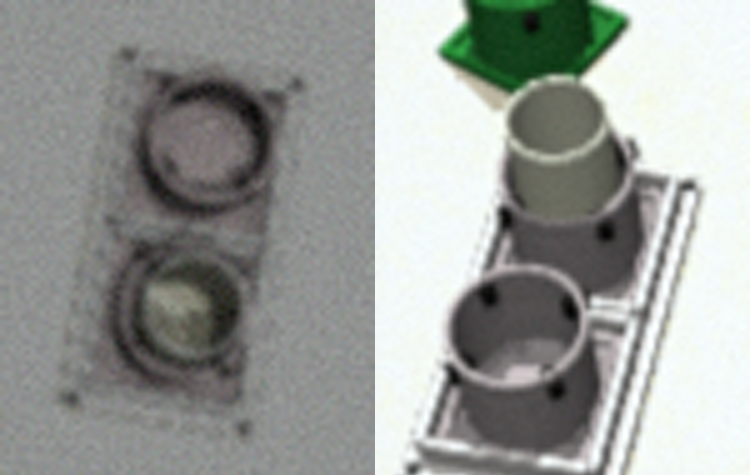

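View pics/c2.png

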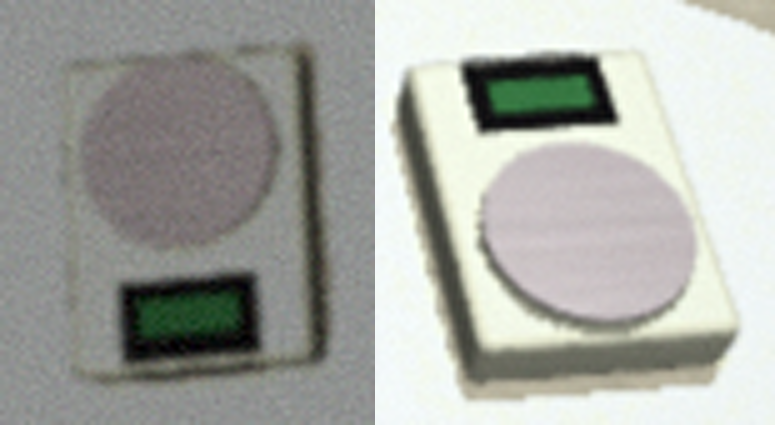

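In crop 1, the rim ellipse centre is at about (555,118) in the scene half and (192,310) in the top half, and the carrier's corner screws show at (128,53), (297,84), (68,398) and (243,428). In crop 2, the pan is at (180,152) in the top view and (588,232) in the scene view. I'll refine these with masks and ray casting.

Run:
```python
from h import *
import pickle
T=pickle.load(open("top.pkl","rb"));S=pickle.load(open("scene.pkl","rb"))
p=lambda c,o:(c+.5)/5-.5+o
print("rim S",ray(S,p(180,165),p(118,145),.138)[:2],"T",ray(T,p(192,260),p(310,160),.138)[:2])
print("pan S",ray(S,p(213,335),p(232,165),.058)[:2],"T",ray(T,p(180,100),p(152,165),.058)[:2])
cs=np.array([ray(T,p(u,260),p(v,160),.034)[:2] for u,v in[(128,53),(297,84),(68,398),(243,428)]]);print("carrier",cs,cs.mean(0))
d=cs[0]-cs[2]+cs[1]-cs[3]; print(np.degrees(np.arctan2(d[1],d[0])), np.linalg.norm(d)/2)
# spare holder rim
print("spare rim S",ray(S,p(142,165),p(325,145),.09)[:2],"T",ray(T,p(205,260),p(148,160),.09)[:2])
# scene masks: pan (pinkish), ellipse fits
for n,s,(x,y,w,h) in(("S",S,(335,165,80,85)),("T",T,(100,165,75,85))):
    i=cv2.GaussianBlur(s["image"],(3,3),0)[y:y+h,x:x+w].astype(int)
    m=((i[...,0]-i[...,1]>6)).astype(np.uint8); m=cv2.morphologyEx(m,cv2.MORPH_OPEN,np.ones((3,3)))
    c=max(cv2.findContours(m,0,1)[0],key=cv2.contourArea); e=cv2.fitEllipse(c); print("pan fit",n,e,ray(s,e[0][0]+x,e[0][1]+y,.058)[:2])
```

```text
rim S [ 0.4659851 -0.2415647] T [ 0.46275081 -0.24151798]
pan S [0.56710898 0.25248354] T [0.56322664 0.24803261]
carrier [[ 0.63671484 -0.2205241 ]
 [ 0.61418642 -0.3279182 ]
 [ 0.41812993 -0.17510786]
 [ 0.39698064 -0.28351037]] [ 0.51650296 -0.25176513]
-11.646557200416153 0.22247577547994865
spare rim S [ 0.5720901  -0.26138167] T [ 0.56494473 -0.25959589]Traceback (most recent call last):
  File "<stdin>", line 15, in <module>
ValueError: max() iterable argument is empty
```

```bash
cat >> h.py <<'E'
from scipy.spatial.transform import Rotation as Ro
def togo(x,y,z):
    o=telemetry.get_obs(); R=Ro.from_euler("xyz",o["ee_rot"]).as_matrix()
    return (R.T@(np.array([x,y,z])-o["tool_pos"])/.05).round(2), o["joint_positions"].round(2)
E
python3 -c "
from h import *
print(togo(.464,-.2415,.40))"
```

```text
(array([-10.38, -12.3 ,   0.1 ]), array([ 1.11,  0.09,  1.37, -0.  ,  1.68, -0.1 ]))
```

Request:
apply_moves:
  moves:
    - [[-0.7,-0.8,0,0,0],[-1.5,-1.75,0,0,0],[-2.25,-2.7,0,0,0],[-3,-3.6,0,0,0],[-3.75,-4.5,0,0,0],[-4.5,-5.35,0,0,0],[-5.2,-6.2,0,0,0],[-5.95,-7.1,0,0,0],[-6.7,-8,0,0,0],[-7.2,-8.6,0,0,0]]

```text
time: 1.35
tool_pos: [0.3794, -0.0148, 0.4042]
ee_rot: [-3.141, -0.0, 2.784]
wrist_force: [0.8, 0.1, 0.8]
width: 0.0938
finger_force: 0.0
```

Request:
apply_moves:
  moves:
    - [[-0.6,-0.7,0,0,0],[-1.2,-1.4,0,0,0],[-1.8,-2.1,0,0,0],[-2.4,-2.8,0,0,0],[-2.9,-3.4,0,0,0],[-3.1,-3.7,0,0,0],[-3.1,-3.7,0,0,0],[-3.1,-3.7,0,0,0]]

```text
time: 2.35
tool_pos: [0.4601, -0.2388, 0.4047]
ee_rot: [3.141, -0.0, 2.788]
wrist_force: [-0.1, 0.7, 0.5]
width: 0.0939
finger_force: 0.0
```

Run:
```python
from h import *
print(togo(.464,-.2415,.40)); o=telemetry.get_obs(); print(o["tool_pos"],o["ee_rot"],o["time"])
s=snapshot("wrist"); import pickle; pickle.dump(s,open("w1.pkl","wb")); print(proj(s,[.464,-.2415,.138]), -np.array(s["R"]).T@np.array(s["t"]))
cv2.imwrite("pics/w1.png",s["image"][:,:,::-1])
```

```text
(array([-0.09, -0.02,  0.09]), array([-0.59,  0.02,  1.44,  0.  ,  1.68, -1.81]))
[ 0.46011694 -0.23880815  0.40474584] [ 3.14090289e+00 -3.39637622e-04  2.78772215e+00] 2.35
(np.float64(251.5045572485584), np.float64(204.09029949237492)) [ 0.38456954 -0.21073748  0.38588061]
```

View pics/w1.png

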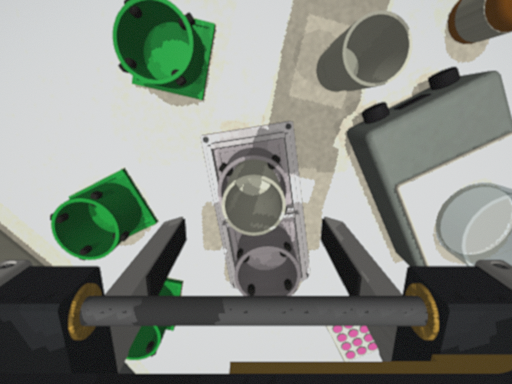

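The wrist view shows the jammed rim centred at about (254.5,204), with edges at 222–287 and 174–235. My estimate predicted (251.5,204), so I'll apply a small correction.

Run:
```python
from h import *
import pickle
s=pickle.load(open("w1.pkl","rb"))
g=cv2.cvtColor(s["image"],cv2.COLOR_RGB2GRAY)
print(g[204,212:232],g[204,278:298],g[165:182,254],g[226:244,254])
p=ray(s,254.5,204,.138);print(p, togo(p[0],p[1],.302))
```

```text
[204 193 162 157 159 160 169 172 182 195 199 199 172 112  84  87  89  90
  93  98] [ 97  93  87  94 148 194 202 191 172 151 145 142 133 116 104 128 165 173
 168 159] [ 94  98  92  94  95  94  97  93  99 116 138 146 150 153 156 155 156] [113 105  94  95  94  99 132 161 166 134  89  74  74  76  74  73  76  74]
[ 0.46489101 -0.23883313  0.138     ] (array([-0.09,  0.03,  2.06]), array([-0.59,  0.02,  1.44,  0.  ,  1.68, -1.81]))
```

Request:
apply_moves:
  moves:
    - [[-0.09,0.01,0,0,0],[-0.09,0.01,0.5,0,0],[-0.09,0.01,1,0,0],[-0.09,0.01,1.5,0,0],[-0.09,0.01,1.9,0,0],[-0.09,0.01,2.06,0,0],[-0.09,0.01,2.06,0,0]]

```text
time: 3.28
tool_pos: [0.4648, -0.2406, 0.3016]
ee_rot: [3.141, -0.0, 2.787]
wrist_force: [0.4, 0.4, -0.4]
width: 0.094
finger_force: 0.0
```

Request:
apply_moves:
  moves:
    - [[0,0,0,0,0.3],[0,0,0,0,0.6],[0,0,0,0,1],[0,0,0,0,1],[0,0,0,0,1],[0,0,0,0,1],[0,0,0,0,1],[0,0,0,0,1]]

```text
time: 4.28
tool_pos: [0.4649, -0.2407, 0.302]
ee_rot: [3.141, 0.001, 2.787]
wrist_force: [1.1, 4.5, 3.5]
width: 0.0599
finger_force: 30.0
```

```bash
python3 -c "
from h import *
print(telemetry.get_obs())"
```

```text
{'time': 4.275, 'joint_positions': array([-5.86312100e-01,  7.17524997e-02,  1.59264696e+00,  1.15914650e-03,
        1.47681390e+00, -1.80266179e+00]), 'qvel': array([ 1.21549592e-03, -8.47627147e-04,  7.83113764e-04, -1.39155155e-03,
       -9.62917268e-05, -4.69999820e-04]), 'joint_torque': array([-2.06166655e+00, -3.01964843e+01, -2.77989149e+01, -1.29024211e+00,
       -3.40381935e-01, -1.97882589e-02]), 'tool_pos': array([ 0.46493831, -0.24066679,  0.30203605]), 'ee_rot': array([3.14055661e+00, 6.34272634e-04, 2.78703713e+00]), 'wrist_force': array([1.08286978, 4.53788896, 3.46346202]), 'wrist_torque': array([ 0.68052423, -0.17890334, -0.03458949]), 'finger_force': 30.000741140102036, 'width': 0.05990707733130688}
```

Request:
apply_moves:
  moves:
    - [[0,0.02,0,0.8,1],[0,0.02,0,1.6,1],[0,0.02,-0.02,2.4,1],[0,0.02,-0.05,3.2,1],[0,0.02,-0.08,4.0,1]]

```text
time: 4.9
tool_pos: [0.4649, -0.2404, 0.3035]
ee_rot: [-3.14, -0.001, 2.085]
wrist_force: [2.8, -0.6, -5.8]
width: 0.0599
finger_force: 30.0
```

```bash
python3 -c "
from h import *
o=telemetry.get_obs();print(o['wrist_torque'],o['wrist_force'],o['ee_rot'],o['tool_pos'],o['joint_positions'][5])"
```

```text
[-0.01770699 -0.63641652  0.35439253] [ 2.81900199 -0.60699193 -5.78107371] [-3.13963535e+00 -7.43306551e-04  2.08505409e+00] [ 0.46488061 -0.24035211  0.30347175] -1.0992560863274106
```

Request:
apply_moves:
  moves:
    - [[0,0,-0.03,0.8,1],[0,0,-0.06,1.6,1],[0,0,-0.09,2.4,1],[0,0,-0.12,3.2,1],[0,0,-0.15,4.0,1]]

```text
time: 5.52
tool_pos: [0.4653, -0.2402, 0.3107]
ee_rot: [-3.141, -0.001, 1.387]
wrist_force: [4.7, -0.2, -6.9]
width: 0.0599
finger_force: 30.0
```

Run:
```python
from h import *
o=telemetry.get_obs();print(o['wrist_torque'],o['wrist_force'],o['ee_rot'],o['tool_pos'],o['joint_positions'][5])
s=snapshot("scene"); i=s["image"][140:260,150:250,::-1]; cv2.imwrite("pics/s2.png",cv2.resize(i,None,fx=5,fy=5,interpolation=2))
```

```text
[-0.05906278 -1.03879592  0.39679069] [ 4.67846195 -0.15636141 -6.92353094] [-3.14083103e+00 -6.29289014e-04  1.38697031e+00] [ 0.46530626 -0.24015362  0.31069742] -0.40104167196747365
```

View pics/s2.png

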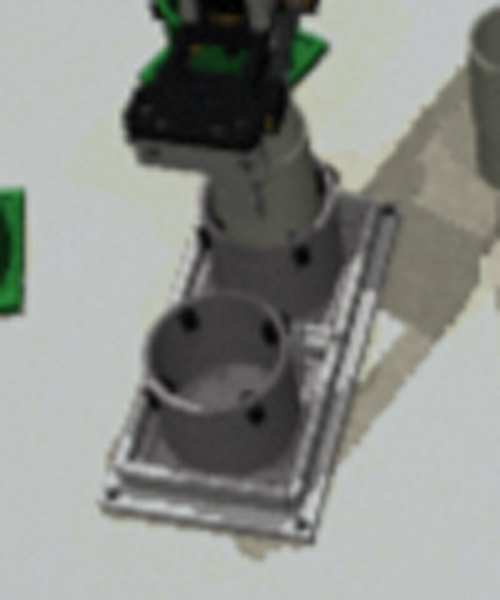

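The holder's front knob is at about scene (210.4,191). It was at (211,191.4) before the twist, so the holder is still seated while the beaker has risen about 9 mm. I'll keep twisting.

Request:
apply_moves:
  moves:
    - [[0,0,-0.03,0.8,1],[0,0,-0.06,1.6,1],[0,0,-0.09,2.4,1],[0,0,-0.12,3.2,1],[0,0,-0.15,4.0,1],[0,0,-0.18,4.8,1],[0,0,-0.22,5.6,1]]

```text
time: 6.45
tool_pos: [0.4655, -0.2404, 0.3238]
ee_rot: [3.14, -0.001, 0.41]
wrist_force: [3.0, -0.0, -1.2]
width: 0.0598
finger_force: 30.0
```

Run:
```python
from h import *
o=telemetry.get_obs();print(o['wrist_torque'],o['wrist_force'],o['ee_rot'],o['tool_pos'],o['joint_positions'][5])
```

```text
[ 0.08808498 -0.58521731 -0.01392512] [ 3.00208105 -0.03705382 -1.23260858] [ 3.14017555e+00 -9.98196483e-04  4.10356263e-01] [ 0.46545415 -0.2403769   0.32377012] 0.5754534100654288
```

Request:
apply_moves:
  moves:
    - [[0,0,-0.15,0,1],[0,0,-0.4,0,1],[0,0,-0.7,0,1],[0,0,-1,0,1]]

```text
time: 6.95
tool_pos: [0.4647, -0.2402, 0.3758]
ee_rot: [3.141, 0.001, 0.414]
wrist_force: [-0.4, 0.2, -1.2]
width: 0.0599
finger_force: 30.0
```

Request:
apply_moves:
  moves:
    - [[0,0,-0.5,0,1],[0,0,-1,0,1],[0,0,-1.5,0,1],[0,0,-1.75,0,1],[0,0,-1.75,0,1]]

```text
time: 7.58
tool_pos: [0.4649, -0.2401, 0.4631]
ee_rot: [3.139, -0.001, 0.413]
wrist_force: [-0.2, 0.3, -1.1]
width: 0.0601
finger_force: 30.0
```

Run:
```python
from h import *
o=telemetry.get_obs();print(o['wrist_torque'],o['wrist_force'],o['ee_rot'],o['tool_pos'],o['joint_positions'])
s=snapshot("scene"); i=s["image"][90:270,150:420,::-1]; cv2.imwrite("pics/s3.png",cv2.resize(i,(780,520),interpolation=2))
print(togo(.565,.25,.46))
```

```text
[-0.07026     0.12163322 -0.00873572] [-0.23218993  0.34996034 -1.09325829] [ 3.13937954e+00 -7.02044420e-04  4.13004335e-01] [ 0.46486327 -0.2401499   0.46309673] [-5.85050722e-01  2.26164531e-02  1.32376974e+00 -6.24716735e-04
  1.79296601e+00  5.72603710e-01]
(array([ 5.77, -8.17,  0.03]), array([-0.58,  0.02,  1.33, -0.  ,  1.79,  0.57]))
```

View pics/s3.png

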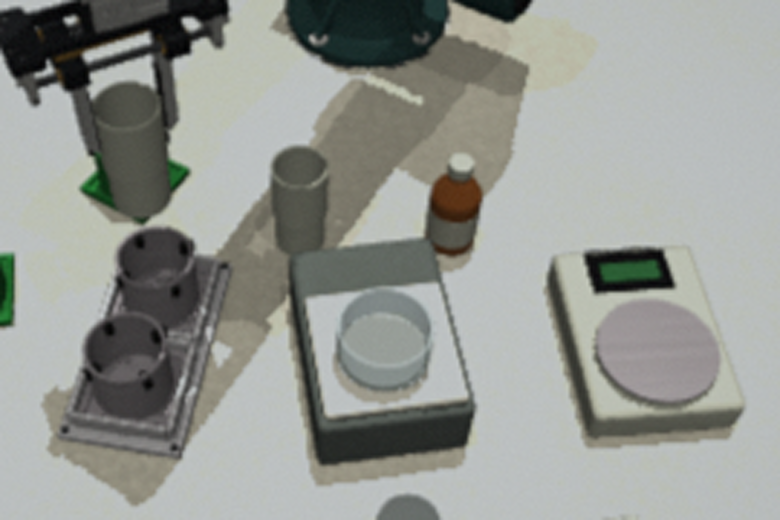

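The beaker is out, with its bottom centre at about scene (198,165). The holder is seated, empty, in its nest at crop (157,275), and the path over the stirrer is clear. I'll carry it across.

Request:
apply_moves:
  moves:
    - [[0.3,-0.4,0,0,1],[0.85,-1.2,0,0,1],[1.4,-2.0,0,0,1],[2.0,-2.8,0,0,1],[2.55,-3.6,0,0,1],[3.1,-4.4,0,0,1],[3.7,-5.2,0,0,1],[4.2,-6.0,0,0,1],[4.7,-6.7,0,0,1],[5.1,-7.2,0,0,1]]

```text
time: 8.88
tool_pos: [0.5541, 0.1939, 0.4597]
ee_rot: [-3.141, 0.004, 0.415]
wrist_force: [0.2, 0.1, -1.7]
width: 0.0597
finger_force: 30.0
```

Request:
apply_moves:
  moves:
    - [[0.3,-0.5,0,0,1],[0.55,-0.8,0,0,1],[0.67,-0.97,0,0,1],[0.67,-0.97,0,0,1],[0.67,-0.97,0,0,1]]

```text
time: 9.5
tool_pos: [0.5654, 0.2491, 0.4618]
ee_rot: [3.141, 0.0, 0.412]
wrist_force: [0.3, -0.6, -1.4]
width: 0.0599
finger_force: 30.0
```

Run:
```python
from h import *
import pickle
o=telemetry.get_obs();print(o['tool_pos'],o['ee_rot'],o['wrist_force'],o['joint_positions'][5])
S=snapshot("scene");T=snapshot("top");pickle.dump((S,T),open("p.pkl","wb"))
print(proj(S,[.565,.25,.178]),proj(S,[.565,.25,.058]))
a=cv2.resize(S["image"][90:260,310:430,::-1],None,fx=3.5,fy=3.5,interpolation=2);b=cv2.resize(T["image"][130:260,90:190,::-1],(int(100*3.5),595),interpolation=2)
cv2.imwrite("pics/s4.png",np.hstack([a,b]))
```

```text
[0.56537272 0.2491297  0.46178568] [3.14116984e+00 1.58346124e-04 4.12039830e-01] [ 0.26662765 -0.61051364 -1.41365369] 1.482062876605933
(np.float64(387.7559700115243), np.float64(185.02240830786906)) (np.float64(376.1714627681618), np.float64(210.386831085494))
```

View pics/s4.png

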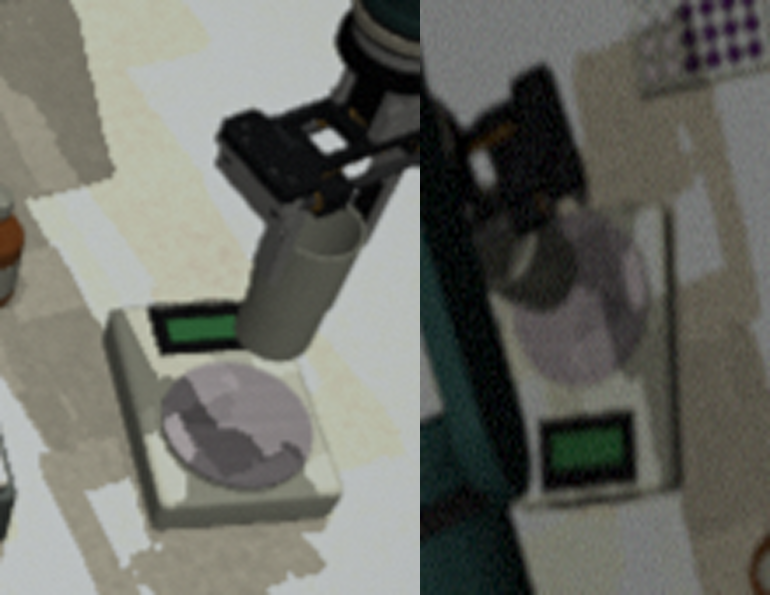

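In the scene view the beaker's bottom centre is at about (390,185), which puts its bottom near z 0.18. The pan centre is at (377.7,211.7), which matches my estimate. I'll lower it now.

Request:
apply_moves:
  moves:
    - [[0,-0.02,0.4,0,1],[0,-0.02,0.9,0,1],[0,-0.02,1.4,0,1],[0,-0.02,1.8,0,1],[0,-0.02,2.0,0,1],[0,-0.02,2.1,0,1],[0,-0.02,2.15,0,1],[0,-0.02,2.15,0,1]]

```text
time: 10.6
tool_pos: [0.565, 0.2509, 0.3549]
ee_rot: [3.142, -0.001, 0.413]
wrist_force: [0.1, 0.2, -1.0]
width: 0.0596
finger_force: 30.0
```

Request:
apply_moves:
  moves:
    - [[0,0,0.03,0,1],[0,0,0.06,0,1],[0,0,0.09,0,1],[0,0,0.12,0,1],[0,0,0.12,0,1]]

```text
time: 11.22
tool_pos: [0.5649, 0.2509, 0.3479]
ee_rot: [-3.141, 0.0, 0.413]
wrist_force: [-0.3, 0.5, -1.8]
width: 0.0599
finger_force: 30.0
```

Request:
apply_moves:
  moves:
    - [[0,0,0.02,0,1],[0,0,0.04,0,1],[0,0,0.06,0,1],[0,0,0.06,0,1]]

```text
time: 11.72
tool_pos: [0.5649, 0.2509, 0.345]
ee_rot: [-3.141, 0.0, 0.413]
wrist_force: [-0.2, -0.2, -1.3]
width: 0.0597
finger_force: 30.0
```

Request:
apply_moves:
  moves:
    - [[0,0,0.02,0,1],[0,0,0.04,0,1],[0,0,0.04,0,1]]

```text
time: 12.1
tool_pos: [0.5649, 0.2508, 0.343]
ee_rot: [-3.141, 0.0, 0.413]
wrist_force: [0.5, 0.4, -1.3]
width: 0.06
finger_force: 30.0
```

Request:
apply_moves:
  moves:
    - [[0,0,0.02,0,1],[0,0,0.04,0,1],[0,0,0.04,0,1]]

```text
time: 12.48
tool_pos: [0.5649, 0.2509, 0.3421]
ee_rot: [3.142, -0.001, 0.413]
wrist_force: [-1.6, -0.1, 2.6]
width: 0.0599
finger_force: 30.0
```

Contact (Fz is now +2.6 N). I'll release and retreat.

Request:
apply_moves:
  moves:
    - [[0,0,0,0,0.3],[0,0,0,0,0.1],[0,0,0,0,0],[0,0,0,0,0],[0,0,0,0,0],[0,0,0,0,0]]

```text
time: 13.22
tool_pos: [0.5649, 0.2508, 0.3412]
ee_rot: [-3.142, -0.0, 0.413]
wrist_force: [0.3, 0.6, -0.5]
width: 0.094
finger_force: 0.0
```

Request:
apply_moves:
  moves:
    - [[0,0,-0.2,0,0],[0,0,-0.6,0,0],[0,0,-1.2,0,0],[0,0,-1.8,0,0],[0,0,-2.2,0,0],[0,0,-2.2,0,0],[0,0,-2.2,0,0]]

```text
time: 14.1
tool_pos: [0.5648, 0.2508, 0.4505]
ee_rot: [-3.141, 0.001, 0.413]
wrist_force: [-0.1, 0.4, -0.6]
width: 0.0944
finger_force: 0.0
```

Run:
```python
from h import *
S=snapshot("scene");W=snapshot("wrist")
print(proj(S,[.565,.25,.058]),proj(S,[.565,.25,.178]),proj(W,[.565,.251,.178]))
a=cv2.resize(S["image"][110:280,160:430,::-1],(405,255),interpolation=2)
a=cv2.resize(S["image"][90:260,310:430,::-1],(360,510),interpolation=2);b=cv2.resize(S["image"][150:260,165:245,::-1],(371,510),interpolation=2)
cv2.imwrite("pics/s5.png",np.hstack([a,b])); cv2.imwrite("pics/w5.png",W["image"][:,:,::-1])
```

```text
(np.float64(376.1714627681618), np.float64(210.386831085494)) (np.float64(387.7559700115243), np.float64(185.02240830786906)) (np.float64(253.80268693836706), np.float64(195.6730139777415))
```

View pics/s5.png

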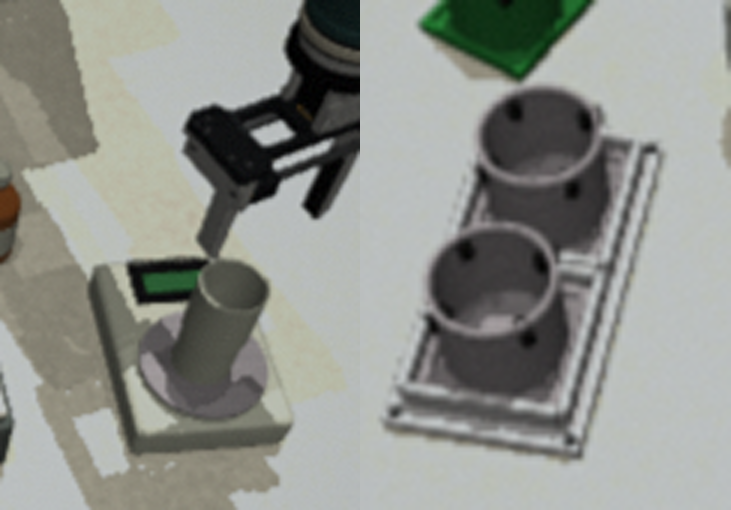

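View pics/w5.png

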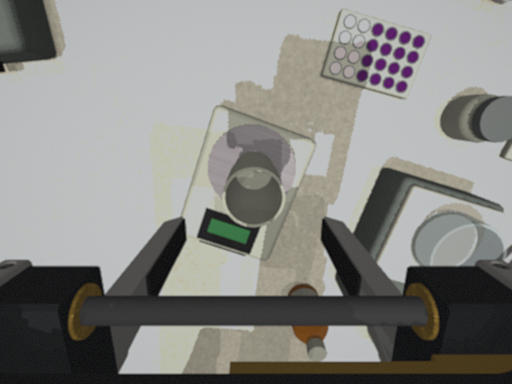

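The beaker stands upright at the pan centre, with its rim at about wrist (254,195) against a predicted (253.8,195.7). The holder is seated in its nest and nothing touches the gripper.

```bash
python3 -c "
from h import *
print(ticket.close_job())"
```

```text
the job is handed in; nothing more can be done
None
```

The beaker came free by twisting while the holder stayed down in its nest, it now stands upright in the middle of the balance pan, and the job is handed in; no verdict was returned.

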